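# Set and lock the squeeze panel of a cat restraint cage

### The arm

A 6-joint arm with a two-finger parallel gripper is mounted at the origin on the work surface. World frame = base frame: x ahead of the robot, y to its left, z up, the work surface at z = 0. Lengths are in mm, angles in rad, forces in N, time in s.
With the tool pointing down it reaches from about 350 to 925 mm from the base axis. Payload 6.4 kg.
Tool frame: the origin (TCP) lies at the very end of the fingers, on their centre line; the grasp point (between the pads) lies 19 mm behind it; z points along the fingers, y is the line along which they close (so a half turn about z gives the same grasp; the last joint's range is limited). The gripper opens to 85 mm and grips with 20 to 120 N. Pads are 22 mm wide; open, the fingers measure 114 mm over their backs; the gripper's body (76 mm by 85 mm) begins 54 mm behind the grasp point. The pads swing forward as they close: fully open they stand 13 mm farther back than shut.
Start: joints at [-1.419, 0.245, 1.558, -0, 1.339, -0.174], TCP at [208.048, -615.816, 231.29] pointing down, gripper open.
Joint ranges: [-3.13, 3.13], [-1.02, 2.26], [0.13, 2.54], [-0.95, 4.09], [0.21, 2.88], [-2.74, 2.74]. Speed limits (rad/s): [2.57, 2.57, 3.14, 3.14, 3.14, 3.14].

### API

Orientations are given as a unit quaternion [w, x, y, z].
In Python, from plant import observe, camera, finish_job, search_frame, outline_of gives the robot as it stands.
- The arm moves only by the tool step_arm, never from a script. Its argument "deltas" is a list of rows, each a list of 5 numbers: the shift along the tool's x, y, z in m, then the turn about the tool's z in rad, then the opening, from -1 (shut) to 1 (fully open). A call has exactly 8 rows; each row is the pose to reach, as a shift and turn from the pose commanded when the call began, along the tool's axes at that moment; what a row does not reach only later rows make up. A row lasts 1/8 s, in which the tool goes at most 62.5 mm and 10.7 degrees, less where a joint would pass 70% of its speed; a pose out of reach is approached as far as the arm can. A call with a gripper value outside its range is refused whole. The fingers move at their own pace and stop on an object; "newtons" is the grip in N (left out, the last holds). Time passes only in rows, so rows that repeat a pose let the fingers close, or fill a call up. It gives the time, the measured TCP pose, the force, the opening and the grip force at its end, in the units of the state.
- observe(): the state, without advancing time (a new reading comes with each control period).
- camera(name): name is "scene" or "side" or "wrist"; returns a dict with "img" (480x640x3 uint8, blue, green, red), "intrinsics" (3x3 intrinsics, pixels), "D" ([k1, k2, p1, p2, k3] as OpenCV has them; the pictures are not rectified), "pose" (4x4, takes a point from camera to world coordinates); the wrist camera has in their place "hand_eye" (4x4, takes a point from camera to tool coordinates, whose origin is the TCP and whose axes are the flange's). Camera axes: x right, y down, z forward; pixel columns grow to the right and rows downward; lengths in mm; the calibration is good to about 2 mm. A picture is of the moment at which its call begins: read the wrist's pose just before it. There is no depth.
- finish_job(): hands the job in; it is judged then, once.
Trained networks look in a picture, given as the dict that the camera call returned (one of the last four; its "shot" number tells which), for a name from the list of things; names that differ only in an ending like _2 or _b are one class to them, and where a whole thing is asked for, a point or a joint stands for the part that bears it (a point fixed in the world has none). Each returns a list of dicts, best first, with "p" (0 to 1); they miss things now and then, are a little off and sometimes report something else, mostly with a low value. They report only what shows in the picture. A call takes as long as a camera call.
- search_frame(name, picture): "extent" ([left, top, width, height] as shares, 0 to 1, of the picture: columns of its width, rows of its height, round what is visible of it).
- outline_of(name, picture): "mask" (480x640 bool, what is visible of it) and "extent" ([left, top, width, height] as shares, 0 to 1, of the picture: columns of its width, rows of its height, round what is visible of it).
The state is a dict: "time": time; "joints": joint angles; "joint_vel": joint speeds; "joint_torque": joint torques, N m; "eef_pos": TCP position; "orientation": TCP orientation; "ft_force": force on the tool from outside, world axes, zero at the start; "torque": the same for the moment, N m; "grip_width": opening from 0.0 (shut) to 1.0 (fully open); "finger_force": force on a finger pad.
Only numpy, scipy, OpenCV 4.12 (cv2) and the standard library are available. Lean on these libraries where they do the work, as an engineer would, in place of code of your own. Each camera call takes 0.05 s, during which the arm holds its last target. There are 200 camera calls.

### The job

Set the cat restraint cage for use: push the squeeze panel along its guide rods by its handle bar, past the first notch, until its spring catch drops into the second notch, and do not let it run on past that notch. Then push the keeper arm round by its knob until it lies over the catch against its stop, so that the panel is locked. Push lightly with the fingertips only, gripping and lifting nothing; do not shift the cage, and leave everything else where it stands.

Things in the scene. Friction and masses are not known exactly. Their poses are not given: they have to be found in the camera images.
- cage: restraint cage, loose on the table, 5 kg: dark green wire box 260 (own x) x 460 (own y) x 215 mm high on a steel tray; origin under its centre, z up. Along the roof, parallel to own y, run two guide rods (own x = +-105 mm) and between them (own x = 0) a notched steel bar 16 mm wide, top 231 mm above the table. The last 130 mm of roof at the +y end is a metal sheet with two small things on it
- notch1 (a point): first notch of the bar (nearest the parked end, which is the cage's -y end), point at the middle of its mouth on the bar's top face. Each notch is a V 24 mm wide and 8 mm deep with 35 degree flanks
- notch2 (a point): second (middle) notch of the bar, the same point, 45 mm further along the cage's +y
- notch3 (a point): third notch of the bar, another 45 mm along the cage's +y
- handle (a point): middle of the panel's handle bar: steel, 12 mm thick, 120 mm long, parallel to the cage's own x, centre line 288 mm above the table, on a post at each end. It stands on the carriage plate (top 247 mm above the table), which reaches 10 mm beyond the bar's centre line towards the cage's -y and 70 mm towards +y. Push it from its -y side towards +y. The catch is 50 mm ahead of it (+y)
- panel (a joint): travel of the white squeeze panel and its carriage along the cage's own +y, m: 0 parked, 0.190 far stop; the catch is over notches 1, 2, 3 at 0.065, 0.110 and 0.155. It runs with about 3 N of drag; leaving a notch takes about 8 N; over the last 8 mm or so before a notch it pulls itself in
- catch (a joint): spring catch, m: 0 while it rides on top of the bar, 0.007 when dropped fully into a notch. A steel plunger with a round head 16 mm across, on a dark square housing in the middle of the carriage plate, at the cage's own x = 0
- pivot (a point): top of the keeper's upright pivot, on the carriage plate, 45 mm from the catch towards the cage's -x; 277 mm above the table
- knob (a point): centre of the round black finger knob standing up near the tip of the keeper arm: 14 mm diameter, from 277 to 301 mm above the table, 67 mm from the pivot's axis. The arm is a flat steel bar 14 mm wide and 5 mm thick, underside 272 mm above the table; the space on its open side, ahead of the carriage, is free
- keeper (a joint): angle of the keeper arm about its upright pivot, rad, anticlockwise from above: 0 = arm along the cage's own +x, over the catch's head and against its stop pin (locked); 1.57 = along the cage's own +y (open). Stiff (about 1 N at the knob), stays where left. While the catch rides up on the bar its head blocks the arm at about 0.34 rad
- bandage_roll: bystander: blue bandage roll standing on the cage's roof sheet, 60 mm across, 52 mm high; origin at the centre of its underside
- needle_carton: bystander: small white and blue carton lying on the cage's roof sheet, 85 x 60 x 40 mm; origin at the centre of its underside
- antiseptic: bystander: brown bottle, 72 mm across, 190 mm high; origin at the centre of its underside
- saline: bystander: white bottle, 68 mm across, 210 mm high; origin at the centre of its underside
- bowl: bystander: steel bowl, 150 mm across, 50 mm high; origin at the centre of its underside
- gauze_carton: bystander: white and pale blue gauze carton, 110 x 115 x 85 mm; origin at the centre of its underside
- swab_jar: bystander: glass jar with steel lid, 80 mm across, 100 mm high; origin at the centre of its underside
- pill_tub: bystander: small white tablet tub, 52 mm across, 75 mm high; origin at the centre of its underside

How it is judged:
By the outcome, as a careful person would: the job done as asked, in the order asked, and still so for the second after the job is handed in, with the robot touching nothing.
It also fails if it takes over 54 s, if anything falls off the work surface, if the arm or the gripper's body presses on something with over 40 N, if the wrist force passes 120 N, or if a joint passes its speed limit or range.

## Working session

There is one attempt and no reset: what is moved stays moved. The work goes in short steps, Python scripts to look and compute and a tool call to move; the robot and the scene stay as the last step left them, time stands still between calls to the robot, and variables do not carry over. Pictures are saved under pics/ and viewed, at most 10 in all, crops included, and the job is handed in when it is done.

Besides the shell and the picture viewer there is one more tool, called by a JSON object that holds its "op" and its "data". step_arm: Moves the arm, as the interface text tells. Its arguments: {"type":"object","properties":{"deltas":{"type":"array"},"newtons":{"type":"number"}},"required":["deltas"]}

```bash
mkdir -p pics; cat > h.py <<'E'
import numpy as np, cv2
from plant import *
def ray(c,uv,T=None):
    T=c["pose"] if T is None else T
    T=np.array(T); p=cv2.undistortPoints(np.array([[uv]],float),np.array(c["intrinsics"]),np.array(c["D"]))[0,0]
    return T[:3,3],T[:3,:3]@np.array([p[0],p[1],1])
def onz(c,uv,z,T=None):
    o,d=ray(c,uv,T); return (o+d*(z-o[2])/d[2]).round(1)
def proj(c,P,T=None):
    T=np.array(c["pose"] if T is None else T); Ti=np.linalg.inv(T)
    return cv2.projectPoints(np.array(P,float).reshape(-1,1,3),cv2.Rodrigues(Ti[:3,:3])[0],Ti[:3,3],np.array(c["intrinsics"]),np.array(c["D"]))[0][:,0]
def wristT(s,c):
    from scipy.spatial.transform import Rotation as R
    q=s["orientation"]; T=np.eye(4); T[:3,:3]=R.from_quat([q[1],q[2],q[3],q[0]]).as_matrix(); T[:3,3]=s["eef_pos"]
    return T@np.array(c["hand_eye"])
E
python3 - <<'E'
from h import *
s=observe(); print(s["time"],s["orientation"],s["eef_pos"],s["ft_force"])
for n in ["scene","side"]:
    c=camera(n); cv2.imwrite(f"pics/{n}0.png",c["img"]); print(n,np.array(c["pose"]).round(2).tolist())
    for t in ["cage","handle","knob","pivot","catch","keeper","notch3","bandage_roll","needle_carton","saline","antiseptic"]:
        for r in search_frame(t,c)[:2]:
            e=r["extent"]; print(t,round(r["p"],2),[round(v) for v in (e[0]*640,e[1]*480,e[2]*640,e[3]*480)])
E
```

```text
0.0 [-9.87405966e-04  9.86764629e-01  1.62156071e-01  1.16734452e-05] [ 207.93640097 -615.25140113  230.16408003] [-0.4025035  -0.04254916  0.51746021]
scene [[0.16, 0.6, -0.78, 1652.9], [0.99, -0.11, 0.12, -174.62], [-0.01, -0.79, -0.61, 1072.82], [0.0, 0.0, 0.0, 1.0]]
handle 0.92 [265, 189, 66, 104]
handle 0.55 [137, 295, 52, 60]
knob 0.67 [303, 195, 30, 12]
knob 0.61 [439, 199, 29, 58]
pivot 0.74 [268, 191, 61, 105]
pivot 0.2 [454, 276, 25, 33]
keeper 0.66 [302, 197, 27, 11]
keeper 0.44 [403, 212, 26, 22]
notch3 0.63 [255, 188, 183, 143]
bandage_roll 0.93 [406, 212, 22, 23]
needle_carton 0.79 [397, 230, 29, 36]
saline 0.94 [461, 214, 31, 61]
saline 0.31 [144, 269, 30, 33]
antiseptic 0.89 [437, 200, 29, 56]
side [[-0.98, 0.13, -0.15, 755.92], [0.2, 0.62, -0.76, 1099.28], [-0.0, -0.78, -0.63, 1074.62], [0.0, 0.0, 0.0, 1.0]]
cage 0.91 [245, 181, 133, 180]
cage 0.2 [313, 170, 33, 20]
handle 0.69 [293, 184, 77, 77]
knob 0.51 [336, 197, 14, 18]
knob 0.4 [265, 253, 39, 38]
keeper 0.63 [335, 200, 14, 15]
notch3 0.86 [248, 180, 130, 179]
notch3 0.57 [266, 256, 37, 33]
bandage_roll 0.7 [310, 262, 24, 32]
needle_carton 0.7 [263, 255, 42, 34]
needle_carton 0.62 [249, 181, 129, 180]
saline 0.79 [343, 353, 29, 64]
```

```bash
python3 - <<'E'
import cv2
a=cv2.imread("pics/scene0.png")[160:360,230:480]; cv2.imwrite("pics/a.png",cv2.resize(a,(750,600),interpolation=cv2.INTER_CUBIC))
a=cv2.imread("pics/side0.png")[170:370,210:460]; cv2.imwrite("pics/b.png",cv2.resize(a,(750,600),interpolation=cv2.INTER_CUBIC))
E
```

```text
(no output)
```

View pics/a.png

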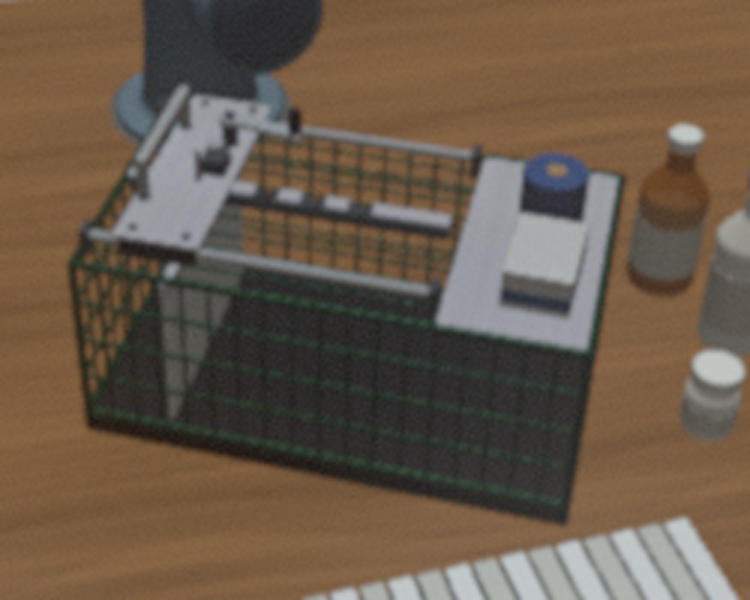

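View pics/b.png

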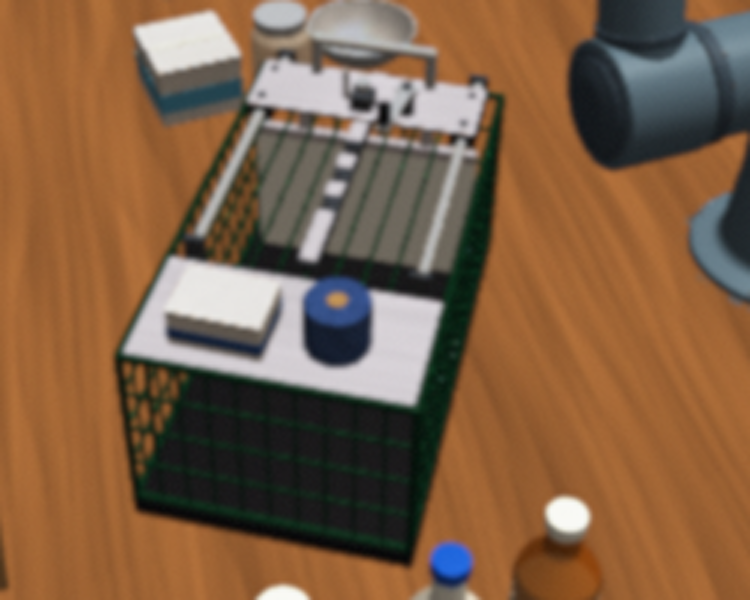

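View a: the carriage is parked at the left, with the handle bar from (185,92) to (137,173) in the crop. The keeper's knob is at (295,120) and the sheet carries the roll and the carton. View b agrees: handle from (313,42) to (437,52), knob near (383,112).

```bash
python3 - <<'E'
from h import *
from scipy.optimize import least_squares
ca,cb=camera("scene"),camera("side")
A=[((130,-230,215),(72,262)),((130,230,215),(592,348)),((-130,230,215),(622,178)),((130,230,0),(567,520)),((130,-230,0),(90,427)),((-60,'h',288),(185,92)),((60,'h',288),(137,173))]
B=[((130,230,215),(120,355)),((-130,230,215),(415,405)),((-130,-230,215),(502,97)),((130,230,0),(138,508)),((-130,230,0),(412,560)),((60,'h',288),(313,42)),((-60,'h',288),(437,52))]
def W(p,P):
    x,y,t,h=p; P=np.array([[a,h if b=='h' else b,c] for a,b,c in P],float)
    c,s=np.cos(t),np.sin(t); return np.c_[x+c*P[:,0]-s*P[:,1],y+s*P[:,0]+c*P[:,1],P[:,2]]
def f(p):
    r=[]
    for c,L,o in((ca,A,(230,160)),(cb,B,(210,170))):
        uv=np.array([q for _,q in L])/3+o-1/3; r.append(proj(c,W(p,[q for q,_ in L]))-uv)
    return np.vstack(r).ravel()
s=least_squares(f,[600,-200,0,-180],x_scale=[100,100,.1,100]); p=s.x; print(p.round(3)); print(f(p).reshape(-1,2).round(1).tolist())
# knob from two views
o1,d1=ray(ca,(230+295/3,160+120/3));o2,d2=ray(cb,(210+383/3,170+112/3))
k=np.linalg.lstsq(np.c_[d1,-d2],o2-o1,rcond=None)[0]; print("knob",o1+k[0]*d1,o2+k[1]*d2)
print("handle",W(p,[(0,'h',288)]),"catch",W(p,[(0,p[3]+50,260),(-45,p[3]+50,277)]))
E
```

```text
[ 5.48388e+02  8.07760e+01 -4.39000e-01 -1.81908e+02]
[[-0.5, 0.8], [-1.0, 1.8], [-0.9, -0.4], [-1.7, 2.8], [0.1, 2.7], [-0.4, 0.1], [1.7, -3.6], [0.2, -0.4], [1.8, 0.9], [-0.0, -0.9], [1.4, 1.8], [-0.3, 2.5], [1.5, -1.6], [-1.7, 0.1]]
knob [488.83508256  37.27534478 290.49045838] [489.2269496   37.55236717 289.9824174 ]
handle [[471.03132397 -83.86472508 288.        ]] catch [[492.29398921 -38.61100626 260.        ]
 [451.56564228 -19.47460755 277.        ]]
```

{"op": "step_arm", "data": {"deltas": [[0.0, 0.0, -0.05, -0.1, -1], [0.04, -0.04, -0.08, -0.2, -1], [0.08, -0.08, -0.1, -0.35, -1], [0.12, -0.12, -0.1, -0.5, -1], [0.16, -0.16, -0.1, -0.65, -1], [0.2, -0.2, -0.1, -0.806, -1], [0.24, -0.24, -0.1, -0.806, -1], [0.28, -0.28, -0.1, -0.806, -1]]}}

```text
time: 2.3
eef_pos: [384.2, -259.2, 331.5]
orientation: [0.0, 0.844, 0.536, 0.0]
ft_force: [1.0, -0.2, 0.1]
grip_width: -0.005
finger_force: 0.0
```

```bash
python3 - <<'E'
from h import *
from scipy.spatial.transform import Rotation as R
s=observe(); q=s["orientation"]; M=R.from_quat([q[1],q[2],q[3],q[0]]).as_matrix()
print(s["time"],s["eef_pos"],M.round(3).tolist(),s["grip_width"],np.array(s["joints"]).round(2))
print((M.T@(np.array([452,-125,330])-s["eef_pos"])).round(1))
c=camera("wrist"); print(np.array(c["hand_eye"]).round(2).tolist())
E
```

```text
2.3 [ 384.19180904 -259.22282775  331.52754149] [[0.425, 0.905, 0.001], [0.905, -0.425, -0.001], [-0.0, 0.001, -1.0]] -0.005170812142305882 [-0.84 -0.28  1.89  0.    1.53 -0.4 ]
[150.3   4.3   1.5]
[[-0.0, -0.96, -0.27, 69.47], [1.0, -0.0, 0.0, 0.28], [-0.0, -0.27, 0.96, -142.19], [0.0, 0.0, 0.0, 1.0]]
```

{"op": "step_arm", "data": {"deltas": [[0.03, 0.001, 0.0, 0, -1], [0.06, 0.002, 0.0, 0, -1], [0.09, 0.004, 0.0, 0, -1], [0.12, 0.004, 0.0, 0, -1], [0.13, 0.004, 0.0, 0, -1], [0.13, 0.004, 0.0, 0, -1], [0.13, 0.004, 0.0, 0, -1], [0.13, 0.004, 0.0, 0, -1]]}}

```text
time: 3.35
eef_pos: [442.3, -145.7, 331.3]
orientation: [0.0, 0.844, 0.536, -0.0]
ft_force: [-0.2, -0.0, 1.1]
grip_width: 0.002
finger_force: 0.0
```

```bash
python3 - <<'E'
from h import *
s=observe(); c=camera("wrist"); cv2.imwrite("pics/w1.png",c["img"]); T=wristT(s,c); print(s["eef_pos"],s["ft_force"])
np.savez("w1.npz",T=T)
P=np.array([[471,-84,288],[492.3,-38.6,262],[451.6,-19.5,277],[489,37.5,301]]); print(proj(c,P,T).round(0).tolist())
for t in ["handle","knob","pivot","catch","keeper"]:
    for r in search_frame(t,c)[:2]:
        e=r["extent"]; print(t,round(r["p"],2),[round(v) for v in (e[0]*640,e[1]*480,e[2]*640,e[3]*480)])
E
```

```text
[ 442.33071607 -145.66661571  331.28056616] [-0.15282878 -0.01664227  1.14905521]
[[323.0, 143.0], [323.0, 49.0], [235.0, 41.0], [230.0, -177.0]]
handle 0.23 [429, 337, 43, 67]
handle 0.22 [116, 2, 415, 210]
knob 0.95 [215, 0, 45, 67]
pivot 0.73 [121, 0, 410, 159]
pivot 0.63 [121, 1, 411, 210]
catch 0.81 [310, 22, 30, 39]
catch 0.49 [121, 3, 411, 210]
keeper 0.64 [213, 4, 49, 59]
```

View pics/w1.png

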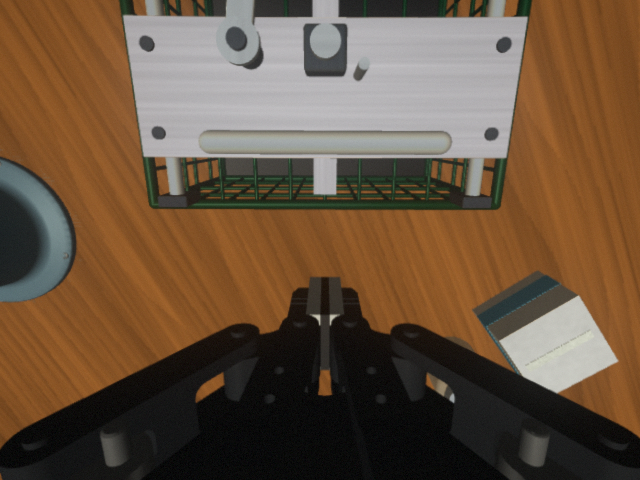

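The wrist view matches the fit: handle bar centred at (325,143), catch at (325,42), pivot at (237,40). The tool is square to the bar. Next I lower behind the bar.

{"op": "step_arm", "data": {"deltas": [[0.01, 0, 0.03, 0, -1], [0.02, 0, 0.064, 0, -1], [0.03, 0, 0.064, 0, -1], [0.038, 0, 0.064, 0, -1], [0.043, 0, 0.064, 0, -1], [0.048, 0, 0.064, 0, -1], [0.053, 0, 0.064, 0, -1], [0.058, 0, 0.064, 0, -1]]}}

```text
time: 4.65
eef_pos: [467.5, -93.1, 268.2]
orientation: [0.001, 0.844, 0.536, -0.0]
ft_force: [-2.3, -4.2, 3.1]
grip_width: -0.001
finger_force: 2.4
```

{"op": "step_arm", "data": {"deltas": [[0.007, 0, 0, 0, -1], [0.014, 0, 0, 0, -1], [0.021, 0, 0, 0, -1], [0.028, 0, 0, 0, -1], [0.034, 0, 0, 0, -1], [0.039, 0, 0, 0, -1], [0.043, 0, 0, 0, -1], [0.045, 0, 0, 0, -1]]}}

```text
time: 5.65
eef_pos: [485.6, -52.7, 266.9]
orientation: [0.001, 0.844, 0.536, -0.002]
ft_force: [-4.7, -7.9, 1.1]
grip_width: 0.001
finger_force: 4.6
```

```bash
cat > m.py <<'E'
from h import *
import sys
s=observe(); c=camera("wrist"); cv2.imwrite(f"pics/{sys.argv[1]}.png",c["img"]); T=wristT(s,c)
u=np.array([.425,.905]); p=s["eef_pos"]; print(np.round(p,1),np.round(s["ft_force"],1))
for t in ["handle","catch","pivot","knob"]:
    for r in search_frame(t,c)[:2]:
        e=r["extent"]; print(t,round(r["p"],2),[round(v) for v in (e[0]*640,e[1]*480,e[2]*640,e[3]*480)])
a=camera("scene"); b=camera("side"); cv2.imwrite(f"pics/{sys.argv[1]}s.png",np.hstack([cv2.resize(i[y:y+160,x:x+110],(400,582),interpolation=cv2.INTER_CUBIC) for i,y,x in((a["img"],170,270),(b["img"],160,270))]))
E
python3 m.py w2
```

```text
[485.6 -52.7 266.9] [-4.7 -7.9  1.1]
handle 0.66 [60, 1, 534, 294]
handle 0.17 [51, 2, 556, 379]
catch 0.66 [305, 125, 42, 41]
pivot 0.88 [58, 0, 537, 301]
knob 0.67 [175, 1, 63, 172]
```

View pics/w2.png

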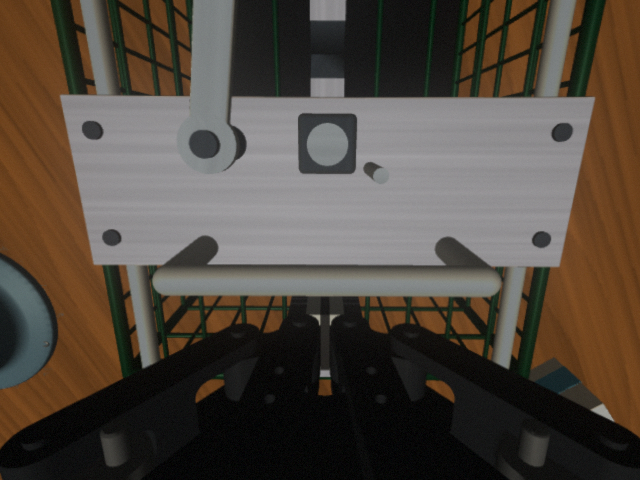

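The bar stays square at (328,281), the catch is at (328,145), and a notch shows ahead at (328,50). I'm working out the travel and checking that the cage hasn't shifted.

```bash
cat > n.py <<'E'
from h import *
def cage(P): # fitted cage frame
    d=np.array(P[:2])-[548.4,80.8]; t=-.439; return np.round([np.cos(t)*d[0]+np.sin(t)*d[1],-np.sin(t)*d[0]+np.cos(t)*d[1]],1)
E
python3 - <<'E'
from n import *
s=observe(); c=camera("wrist"); T=wristT(s,c)
print("tcp",cage(s["eef_pos"]))
for n,uv,z in [("handle",(328,281),288),("catch",(328,145),262),("notch",(328,50),231),("notch lo",(328,66),231),("hi",(328,22),231),("plate front",(328,97),247),("post",(205,144),277)]: print(n,cage(onz(c,uv,z,T)))
T0=np.load("w1.npz")["T"]
for n,uv,z in [("handle0",(326,142),288),("front0",(325,16),247),("rear",(325,207),215),("barend",(325,193),231),("post0",(237,38),277)]: print(n,cage(onz(c,uv,z,T0)))
print("barend now",cage(onz(c,(325,374),231,T)))
E
```

```text
tcp [-1.000e-01 -1.471e+02]
handle [   1.6 -129.4]
catch [  1.7 -79.5]
notch [  1.9 -37.2]
notch lo [  2.  -43.9]
hi [  2.  -25.8]
plate front [  1.8 -59.4]
post [-44.3 -78.9]
handle0 [   1.5 -181.3]
front0 [   1.2 -111.5]
rear [   1.  -229.9]
barend [   1.  -216.6]
post0 [ -43.8 -130.4]
barend now [ 2.000e-01 -2.151e+02]
```

View pics/w2s.png

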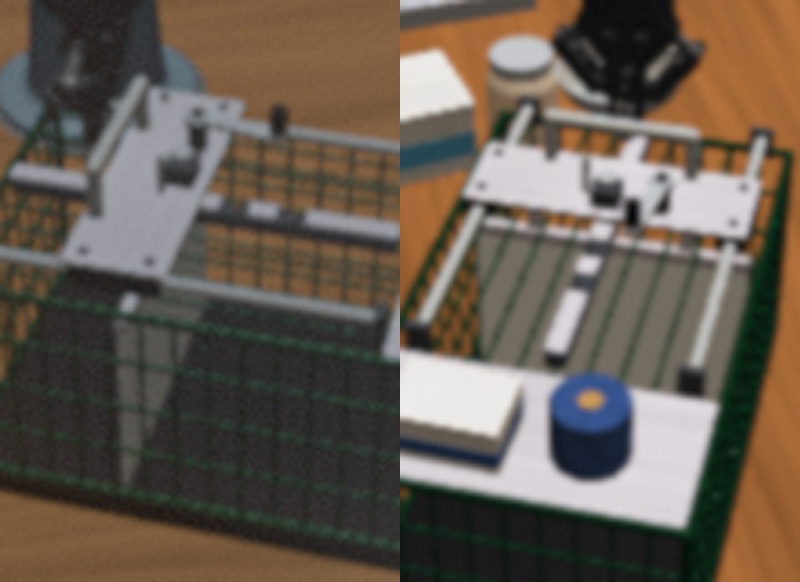

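```bash
python3 - <<'E'
from n import *
c=camera("scene")
for uv in [(267,192),(314,201),(360,208),(232,190),(450,218)]: print(uv,cage(onz(c,(230+uv[0]/3,160+uv[1]/3),229)))
s=observe(); w=camera("wrist"); T=wristT(s,w)
g=w["img"][:130,318:338].mean(axis=(1,2)); print([(v,int(g[v])) for v in range(0,100,4)])
for v in (22,54,78): print(v,cage(onz(w,(328,v),231,T)),cage(onz(w,(328,v),223,T)))
E
```

```text
(267, 192) [ -1.1 -82.7]
(314, 201) [  1.5 -36.8]
(360, 208) [1.2 6.9]
(232, 190) [   4.1 -115.4]
(450, 218) [-4.7 89.4]
[(0, 141), (4, 141), (8, 141), (12, 141), (16, 140), (20, 139), (24, 45), (28, 42), (32, 39), (36, 37), (40, 33), (44, 30), (48, 28), (52, 26), (56, 35), (60, 41), (64, 44), (68, 47), (72, 48), (76, 50), (80, 139), (84, 143), (88, 143), (92, 144), (96, 131)]
22 [  2.  -25.8] [  2.  -23.5]
54 [  1.9 -38.9] [  2.  -37.2]
78 [  2.  -49.1] [  2.  -47.9]
```

{"op": "step_arm", "data": {"deltas": [[0.005, 0, 0, 0, -1], [0.01, 0, 0, 0, -1], [0.015, 0, 0, 0, -1], [0.02, 0, 0, 0, -1], [0.025, 0, 0, 0, -1], [0.029, 0, 0, 0, -1], [0.032, 0, 0, 0, -1], [0.033, 0, 0, 0, -1]]}}

```text
time: 7.15
eef_pos: [500.6, -21.0, 267.3]
orientation: [-0.001, 0.844, 0.536, 0.001]
ft_force: [0.2, -1.2, 0.4]
grip_width: 0.0
finger_force: 0.0
```

```bash
cat >> n.py <<'E'
def meas():
    s=observe(); w=camera("wrist"); T=wristT(s,w); print("tcp",cage(s["eef_pos"]),np.round(s["ft_force"],1))
    I=w["img"]; sub=I[:,80:130].mean(axis=(1,2)); col=I[200:330,200:290].mean(axis=(1,2))
    c=outline_of("catch",w)
    if c:
        m=np.argwhere(c[0]["mask"]); e=c[0]["extent"]; uv=m.mean(0)[::-1]; print("catch",c[0]["p"],uv.round(1),[round(v) for v in(e[0]*640,e[1]*480,e[2]*640,e[3]*480)],cage(onz(w,uv,262,T)))
    return s,w,T
E
python3 - <<'E'
from n import *
s,w,T=meas(); cv2.imwrite("pics/w3.png",w["img"])
E
```

```text
tcp [   0.  -112.5] [ 0.2 -1.2  0.4]
catch 0.92 [326.6 137.1] [306, 117, 41, 39] [  1.2 -41.6]
```

View pics/w3.png

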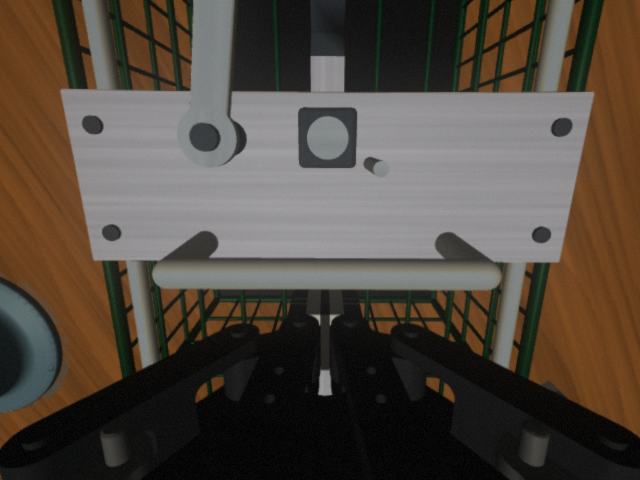

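```bash
python3 - <<'E'
from n import *
s,w,T=meas()
g=w["img"][:100,318:338].mean(axis=(1,2)); print([(v,int(g[v])) for v in range(10,100,3)])
for n,uv,z in [("handle",(328,274),288),("catch",(328,138),262),("catch low",(328,138),255),("notch3 near edge",(328,55.5),231),("front",(328,92),247)]: print(n,cage(onz(w,uv,z,T)))
c=camera("scene"); i=c["img"][180:300,290:420]; b=camera("side")["img"][190:270,270:350]
cv2.imwrite("pics/c4.png",np.hstack([cv2.resize(i,(540,500),interpolation=cv2.INTER_CUBIC)[:,:300],cv2.resize(b,(500,500),interpolation=cv2.INTER_CUBIC)]))
E
```

```text
tcp [ 1.000e-01 -1.128e+02] [-0.9 -0.2 -0.2]
catch 0.74 [327. 130.] [305, 112, 42, 40] [  1.5 -39.2]
[(10, 32), (13, 32), (16, 31), (19, 30), (22, 29), (25, 29), (28, 29), (31, 30), (34, 37), (37, 40), (40, 43), (43, 45), (46, 47), (49, 47), (52, 48), (55, 104), (58, 143), (61, 144), (64, 144), (67, 144), (70, 144), (73, 144), (76, 144), (79, 145), (82, 145), (85, 124), (88, 142), (91, 144), (94, 143), (97, 144)]
handle [  1.7 -92.5]
catch [  1.9 -42.3]
catch low [  2.  -42.3]
notch3 near edge [ 2.2 -4.8]
front [  2.  -22.7]
```

The catch is still pulling itself in (the plate front moved from row 92 to 86 between frames). I back off slightly and let it settle.

{"op": "step_arm", "data": {"deltas": [[0, 0, 0, 0, -1], [0, 0, 0, 0, -1], [0, 0, 0, 0, -1], [0, 0, 0, 0, -1], [0, 0, 0, 0, -1], [0, 0, 0, 0, -1], [0, 0, 0, 0, -1], [0, 0, 0, 0, -1]]}}

```text
time: 8.45
eef_pos: [500.4, -21.9, 267.3]
orientation: [-0.0, 0.844, 0.536, 0.0]
ft_force: [0.3, -0.5, -0.5]
grip_width: -0.002
finger_force: 0.0
```

```bash
python3 - <<'E'
from n import *
s,w,T=meas()
g=w["img"][:110,318:338].mean(axis=(1,2)); print([(v,int(g[v])) for v in range(50,110,2)])
i=w["img"]; h=i[230:300,200:280].mean(axis=(1,2)); print([(230+k,int(h[k])) for k in range(0,70,3)])
c=camera("scene"); i=c["img"][180:280,270:390]; b=camera("side")["img"][190:270,270:350]
cv2.imwrite("pics/c4.png",np.hstack([cv2.resize(i,(480,400),interpolation=cv2.INTER_CUBIC)[:,:300],cv2.resize(b,(400,400),interpolation=cv2.INTER_CUBIC)]))
E
```

```text
tcp [   0.2 -113.3] [ 0.3 -0.5 -0.5]
catch 0.7 [326.6 123.4] [304, 102, 44, 41] [  1.4 -37.1]
[(50, 48), (52, 50), (54, 132), (56, 143), (58, 144), (60, 144), (62, 144), (64, 144), (66, 144), (68, 145), (70, 145), (72, 145), (74, 145), (76, 145), (78, 128), (80, 135), (82, 143), (84, 144), (86, 145), (88, 144), (90, 144), (92, 133), (94, 53), (96, 53), (98, 57), (100, 58), (102, 84), (104, 128), (106, 136), (108, 136)]
[(230, 133), (233, 137), (236, 135), (239, 136), (242, 137), (245, 78), (248, 76), (251, 99), (254, 115), (257, 129), (260, 138), (263, 137), (266, 133), (269, 130), (272, 125), (275, 111), (278, 44), (281, 42), (284, 40), (287, 39), (290, 39), (293, 38), (296, 31), (299, 41)]
```

The catch now sits at cage y = -37.1 and notch 2 is at -37.4, so it has dropped in and the force is zero. Next I back off, rise, and go round to the far side of the knob, turning as I go.

{"op": "step_arm", "data": {"deltas": [[-0.015, 0, 0, 0, -1], [-0.02, 0, -0.04, -0.18, -1], [-0.02, 0, -0.08, -0.36, -1], [0.02, -0.02, -0.085, -0.54, -1], [0.06, -0.04, -0.085, -0.72, -1], [0.1, -0.06, -0.085, -0.9, -1], [0.13, -0.07, -0.085, -1.08, -1], [0.147, -0.07, -0.085, -1.26, -1]]}}

```text
time: 9.65
eef_pos: [499.2, 141.7, 352.4]
orientation: [0.0, 0.363, 0.932, -0.0]
ft_force: [-0.4, -1.0, 0.3]
grip_width: -0.002
finger_force: 0.0
```

{"op": "step_arm", "data": {"deltas": [[0, 0, 0, -0.17, -1], [0, 0, 0, -0.17, -1], [0, 0, 0, -0.17, -1], [0, 0, 0, -0.17, -1], [0, 0, 0, -0.17, -1], [0, 0, 0, -0.17, -1], [0, 0, 0, -0.17, -1], [0, 0, 0, -0.17, -1]]}}

```text
time: 10.65
eef_pos: [499.5, 141.0, 352.3]
orientation: [-0.0, 0.286, 0.958, -0.0]
ft_force: [0.5, -0.0, -0.1]
grip_width: -0.001
finger_force: 0.0
```

```bash
python3 - <<'E'
from n import *
s,w,T=meas(); cv2.imwrite("pics/w5.png",w["img"]); print(s["time"],s["eef_pos"],np.round(s["joints"],2),(wristT(s,w)@np.linalg.inv(np.array(w["hand_eye"])))[:3,:3].round(3).tolist())
for n in ["knob","pivot","keeper"]:
  for r in outline_of(n,w)[:1]:
    m=np.argwhere(r["mask"]); e=r["extent"]; print(n,r["p"],m.mean(0)[::-1].round(0),[round(v) for v in(e[0]*640,e[1]*480,e[2]*640,e[3]*480)])
E
```

```text
tcp [-69.9  33.7] [ 0.5 -0.  -0.1]
10.65 [499.49070073 140.98259074 352.29252518] [ 0.06 -0.14  1.74 -0.    1.54 -0.93] [[-0.837, 0.548, -0.0], [0.548, 0.837, -0.0], [0.0, -0.0, -1.0]]
pivot 0.93 [208. 264.] [130, 165, 178, 236]
keeper 0.91 [252. 293.] [211, 281, 100, 26]
```

View pics/w5.png

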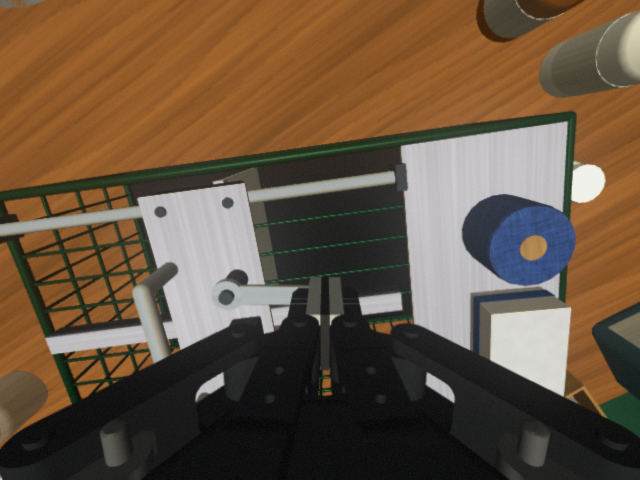

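The pivot is at (227,293) and the arm runs to the right to (303,296). The knob is hidden behind the fingers; the roll and carton stand well clear. I use the pivot and arm direction.

```bash
python3 - <<'E'
from n import *
s=observe(); w=camera("wrist"); T=wristT(s,w)
p=cage(onz(w,(227,293),277,T)); a=cage(onz(w,(300,296.5),277,T)); th=np.arctan2(*(a-p)[::-1]); print(p,a,th)
r=67; P=p
k=P+r*np.array([np.cos(th),np.sin(th)]); print("knob",k)
tcp=cage(s["eef_pos"]); yaw=1.57-0.14+0  # tool yaw
M=(T@np.linalg.inv(np.array(w["hand_eye"])))[:3,:3]
c,q=np.cos(-.439),np.sin(-.439); Rw=np.array([[c,-q,0],[q,c,0],[0,0,1]])
L=Rw.T@M; print("tool x,y in cage",L.round(3).tolist()); yaw=np.arctan2(L[1,0],L[0,0])-np.pi/2; print("yaw",yaw)
for t in [th,1.43,1.25,1.07,.89,.71,.53,.35,.17,0]:
    for d in (18,):
        F=P+67*np.array([np.cos(t),np.sin(t)])+d*np.array([-np.sin(t),np.cos(t)]); D=F-tcp
        print(round(t,2),F.round(1),"dtool",(L[:2,:2].T@D).round(1),"turn",round(-(t-yaw),2))
E
```

```text
[-45.5 -36.9] [-35.6  12.8] 1.3741747605985075
knob [-32.41107341  28.8090557 ]
tool x,y in cage [[-0.99, 0.14, -0.0], [0.14, 0.99, 0.0], [0.0, 0.0, -1.0]]
yaw 1.4300476821861698
1.37 [-50.1  32.3] dtool [-19.8   1.4] turn 0.06
1.43 [-53.9  32. ] dtool [-16.1   0.5] turn 0.0
1.25 [-41.5  32.4] dtool [-28.4   2.7] turn 0.18
1.07 [-29.1  30.5] dtool [-40.8   2.6] turn 0.36
0.89 [-17.3  26.5] dtool [-53.1   0.2] turn 0.54
0.71 [-6.4 20.4] dtool [-64.7  -4.2] turn 0.72
0.53 [ 3.2 12.5] dtool [-75.4 -10.7] turn 0.9
0.35 [11.3  3. ] dtool [-84.7 -19. ] turn 1.08
0.17 [17.5 -7.8] dtool [-92.3 -28.9] turn 1.26
0 [ 21.5 -18.9] dtool [-97.9 -39.3] turn 1.43
```

{"op": "step_arm", "data": {"deltas": [[0, 0, 0.03, 0, -1], [0, 0, 0.055, 0, -1], [0, 0, 0.068, 0, -1], [0, 0, 0.068, 0, -1], [-0.004, 0, 0.068, 0, -1], [-0.008, 0, 0.068, 0, -1], [-0.012, 0, 0.068, 0, -1], [-0.016, 0, 0.068, 0, -1]]}}

```text
time: 11.95
eef_pos: [513.3, 132.0, 284.5]
orientation: [0.0, 0.286, 0.958, 0.0]
ft_force: [-0.4, 0.9, -0.1]
grip_width: -0.002
finger_force: 0.0
```

{"op": "step_arm", "data": {"deltas": [[-0.004, 0.001, 0, 0.06, -1], [-0.009, 0.002, 0, 0.13, -1], [-0.014, 0.002, 0, 0.2, -1], [-0.019, 0.002, 0, 0.28, -1], [-0.025, 0.002, 0, 0.36, -1], [-0.031, 0.001, 0, 0.45, -1], [-0.037, 0, 0, 0.54, -1], [-0.043, -0.002, 0, 0.63, -1]]}}

```text
time: 12.95
eef_pos: [548.1, 107.0, 284.3]
orientation: [-0.0, 0.57, 0.822, 0.0]
ft_force: [0.4, 1.4, 0.2]
grip_width: 0.004
finger_force: 0.5
```

```bash
python3 - <<'E'
from n import *
s,w,T=meas(); cv2.imwrite("pics/w6.png",w["img"])
M=(T@np.linalg.inv(np.array(w["hand_eye"])))[:3,:3]
c,q=np.cos(-.439),np.sin(-.439); Rw=np.array([[c,-q,0],[q,c,0],[0,0,1]])
L=Rw.T@M; yaw=np.arctan2(L[1,0],L[0,0])-np.pi/2; print("yaw",yaw); tcp=cage(s["eef_pos"]); P=np.array([-45,-37])
for t in [.8,.71,.62,.53,.44,.35,.26,.17,.08,0]:
    F=P+67*np.array([np.cos(t),np.sin(t)])+18*np.array([-np.sin(t),np.cos(t)]); print(t,F.round(1),"dtool",(L[:2,:2].T@(F-tcp)).round(1),"turn",round(-(t-yaw),2))
E
```

```text
tcp [-11.4  23.6] [0.4 1.4 0.2]
catch 0.58 [323.6 199.2] [0, 0, 640, 430] [-40.5  52.9]
yaw 0.797132289081862
0.8 [-11.2  23.6] dtool [-0.1  0.1] turn -0.0
0.71 [-5.9 20.3] dtool [-6.2  1.5] turn 0.09
0.62 [-0.9 16.6] dtool [-12.4   2.3] turn 0.18
0.53 [ 3.7 12.4] dtool [-18.6   2.5] turn 0.27
0.44 [8.  7.8] dtool [-24.9   2.2] turn 0.36
0.35 [11.8  2.9] dtool [-31.    1.4] turn 0.45
0.26 [15.1 -2.4] dtool [-37.1  -0.1] turn 0.54
0.17 [18.  -7.9] dtool [-43.1  -2. ] turn 0.63
0.08 [ 20.3 -13.7] dtool [-48.8  -4.5] turn 0.72
0 [ 22. -19.] dtool [-53.7  -7.1] turn 0.8
```

View pics/w6.png

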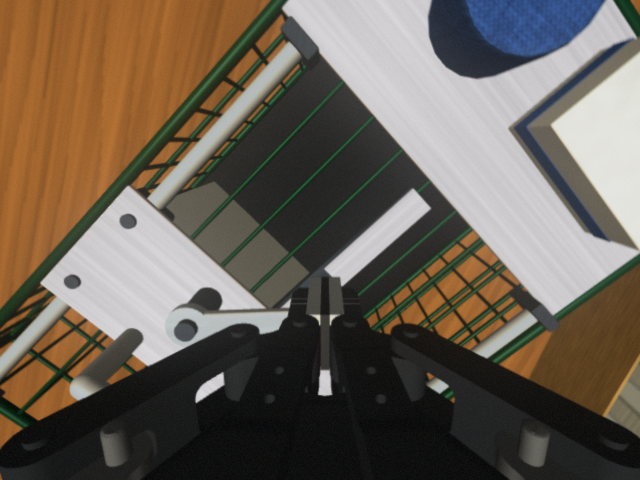

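The arm follows the fingers: pivot at (185,328), arm pointing straight at the fingertips, about 1.4 N. I continue round.

{"op": "step_arm", "data": {"deltas": [[-0.006, 0.0015, 0, 0.09, -1], [-0.0125, 0.0023, 0, 0.18, -1], [-0.0185, 0.0025, 0, 0.27, -1], [-0.025, 0.0022, 0, 0.36, -1], [-0.031, 0.0014, 0, 0.45, -1], [-0.037, 0, 0, 0.54, -1], [-0.043, -0.002, 0, 0.63, -1], [-0.048, -0.0042, 0, 0.71, -1]]}}

```text
time: 14.05
eef_pos: [561.0, 60.6, 284.5]
orientation: [0.0, 0.819, 0.573, 0.0]
ft_force: [1.3, 1.5, -0.5]
grip_width: -0.0
finger_force: 0.5
```

{"op": "step_arm", "data": {"deltas": [[-0.001, 0, 0, 0.03, -1], [-0.002, 0, 0, 0.06, -1], [-0.003, 0, 0, 0.09, -1], [-0.004, -0.001, 0, 0.09, -1], [-0.0045, -0.001, 0, 0.09, -1], [-0.005, -0.001, 0, 0.09, -1], [-0.0055, -0.001, 0, 0.09, -1], [-0.0055, -0.001, 0, 0.09, -1]]}}

```text
time: 15.05
eef_pos: [557.9, 55.7, 284.3]
orientation: [-0.0, 0.844, 0.536, -0.0]
ft_force: [-0.0, 0.1, 0.1]
grip_width: 0.003
finger_force: 0.3
```

```bash
python3 - <<'E'
from n import *
s,w,T=meas(); cv2.imwrite("pics/w7.png",w["img"]); print(s["time"])
E
```

```text
tcp [ 19.3 -18.7] [-0.   0.1  0.1]
catch 0.25 [292.5 162.3] [38, 0, 502, 402] [ 4.5 40.9]
15.05
```

{"op": "step_arm", "data": {"deltas": [[-0.0005, 0, 0, 0, -1], [-0.001, 0, 0, 0, -1], [-0.001, 0, 0, 0, -1], [-0.0015, 0, 0, 0, -1], [-0.0015, 0, 0, 0, -1], [-0.002, 0, 0, 0, -1], [-0.002, 0, 0, 0, -1], [-0.002, 0, 0, 0, -1]]}}

```text
time: 16.15
eef_pos: [557.1, 53.9, 284.3]
orientation: [-0.0, 0.844, 0.536, -0.0]
ft_force: [-0.3, 0.3, -0.4]
grip_width: -0.002
finger_force: 0.3
```

```bash
python3 - <<'E'
from n import *
s,w,T=meas(); print(np.round(s["eef_pos"],1),s["time"],s["finger_force"])
E
```

```text
tcp [ 19.3 -20.6] [-0.3  0.3 -0.4]
[557.1  53.9 284.3] 16.15 0.27616060338914394
```

{"op": "step_arm", "data": {"deltas": [[-0.0005, 0, 0, 0, -1], [-0.001, 0, 0, 0, -1], [-0.001, 0, 0, 0, -1], [-0.0015, 0, 0, 0, -1], [-0.0015, 0, 0, 0, -1], [-0.002, 0, 0, 0, -1], [-0.002, 0, 0, 0, -1], [-0.002, 0, 0, 0, -1]]}}

```text
time: 17.25
eef_pos: [556.7, 53.1, 284.3]
orientation: [-0.001, 0.844, 0.536, 0.001]
ft_force: [3.1, 5.9, -0.9]
grip_width: -0.002
finger_force: 3.4
```

About 6.7 N with the motion stopped at θ ≈ 0, so the arm is on its stop. I retreat and look from above.

{"op": "step_arm", "data": {"deltas": [[0.004, 0, 0, 0, -1], [0.015, 0, 0, 0, -1], [0.025, 0, -0.01, 0, -1], [0.025, 0, -0.05, 0, -1], [0.025, 0, -0.09, 0, -1], [-0.025, 0, -0.1, 0, -1], [-0.075, 0, -0.1, 0, -1], [-0.105, 0, -0.1, 0, -1]]}}

```text
time: 18.25
eef_pos: [511.2, -44.1, 385.5]
orientation: [0.001, 0.844, 0.536, 0.0]
ft_force: [0.2, -0.3, 0.0]
grip_width: 0.0
finger_force: 0.0
```

```bash
python3 - <<'E'
from n import *
s,w,T=meas(); cv2.imwrite("pics/w8.png",w["img"]); print(s["time"])
E
```

```text
tcp [  19.4 -128.9] [ 0.2 -0.3  0. ]
catch 0.34 [501.5 352.3] [465, 328, 74, 56] [ 176.9 -241.7]
18.25
```

View pics/w8.png

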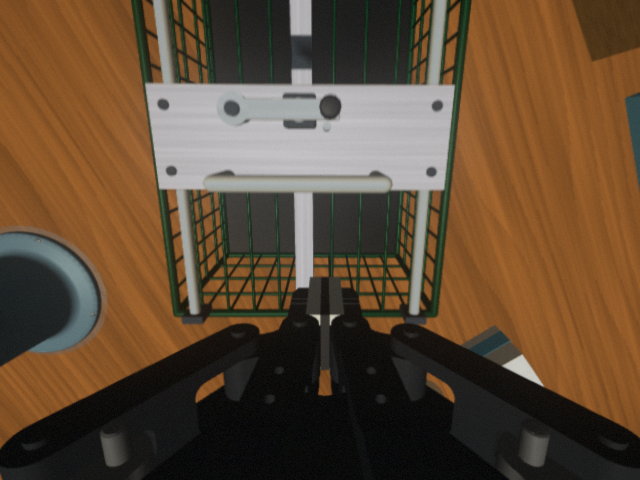

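The keeper lies across the catch, with its pivot at (232,107), the knob at (330,106), and the stop pin just behind it. A last check of the numbers:

```bash
python3 - <<'E'
from n import *
s=observe(); w=camera("wrist"); T=wristT(s,w)
p=cage(onz(w,(232,107),277,T)); k=cage(onz(w,(330,105.5),301,T)); print("pivot",p,"knob",k,"th",np.arctan2(k[1]-p[1],k[0]-p[0]))
print("handle",cage(onz(w,(298,183.5),288,T)),"bar rear end",cage(onz(w,(303,289),231,T)),"cage rear",cage(onz(w,(303,316),215,T)))
g=w["img"][:100,294:310].mean(axis=(1,2)); print([(v,int(g[v])) for v in range(28,76,2)])
for v in (36,68): print(cage(onz(w,(302,v),231,T)))
E
```

```text
pivot [-43.1 -37.7] knob [ 23.9 -39.1] th -0.020892482030293768
handle [  1.7 -88.8] bar rear end [  -0.4 -194.9] cage rear [  -2.2 -232. ]
[(28, 179), (30, 179), (32, 155), (34, 62), (36, 55), (38, 52), (40, 50), (42, 48), (44, 46), (46, 44), (48, 44), (50, 43), (52, 44), (54, 51), (56, 55), (58, 59), (60, 62), (62, 64), (64, 65), (66, 76), (68, 170), (70, 181), (72, 181), (74, 182)]
[ 3.6 17.3]
[ 3. -5.]
```

```bash
python3 -c "
from plant import *
print(finish_job())"
```

```text
the job is handed in; nothing more can be done
None
```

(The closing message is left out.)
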